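Hold a bayonet lamp in the spring-return test socket

ROBOT

A 7-joint arm with a two-finger parallel gripper is mounted at the origin on a cart in front of the work surface, level with it; the furniture and walls round the work are solid. World frame = base frame: x ahead of the robot, y to its left, z up, the work surface at z = 0. Lengths are in m, angles in rad, forces in N, time in s.
With the tool pointing down it reaches from about 0.4 to 0.85 m from the base axis. Payload 4.5 kg.
Tool frame: the origin (TCP) lies midway between the tips of the shut fingers; the grasp point (between the pads) lies 19 mm behind it (pinch_z is the distance from the TCP to the grasp point, in m); z points along the fingers, y is the line along which they close (so a half turn about z gives the same grasp; the last joint's range is limited). The gripper opens to 85 mm and grips with 20 to 120 N. Pads are 22 mm wide; open, the fingers measure 114 mm over their backs; the gripper's body (76 mm by 85 mm) begins 54 mm behind the grasp point. The pads swing forward as they close: fully open they stand 13 mm farther back than shut.
Start: joints at [0.034, 0.689, -0.195, 1.565, 0.157, 0.902, -0.215], TCP at [0.625, 0, 0.231] pointing down, gripper open.
Joint ranges: [-3.01, 3.01], [-0.46, 2.08], [-1.47, 1.51], [0.13, 2.56], [-1, 4.14], [0.04, 2.09], [-2.66, 2.66]. Speed limits (rad/s): [2.57, 2.57, 3.14, 3.14, 3.14, 3.14, 3.14].

INTERFACE

Orientations are given as a rotation vector (axis times angle).
In Python, from station import * gives the robot as it stands.
- The arm moves only by the tool drive_tool, never from a script. Its argument "series" is a list of rows, each a list of 3 entries, a list of its own where there are three numbers: the turn, a rotation vector about the tool's x, y, z in units of 6 degrees (1.0 is 6 degrees), then the shift along the tool's x, y, z in units of 30 mm (1.0 is 30 mm), then the finger opening in mm, from 0 to 85.4. A call has 1 to 5 rows; each row shifts and turns the commanded pose from where the row before left it, along the tool's axes as they then stand; what a row does not reach is not made up. A row lasts 1/10 s, in which the tool goes at most 50 mm and 8.59 degrees, less where a joint would pass 70% of its speed; a pose out of reach is approached as far as the arm can. A call is refused whole if a number of a shift passes 1 or a number of a turn 1, either way. A call with a gripper value outside its range is refused whole. The fingers move at their own pace and stop on an object; "force" is the grip in N (left out, the last holds). Time passes only in rows, so rows that do not move let the fingers close. It gives the time, the measured TCP pose, the force, the opening and the grip force at its end, in the units of the state.
- sense(): the state, without advancing time (a new reading comes with each control period).
- get_image(name): name is "scene" or "side" or "wrist"; returns the picture (400x640x3 uint8, red, green, blue); there is no depth.
- camera_model(name): a dict with "K" (3x3 intrinsics, pixels), "D" ([k1, k2, p1, p2, k3] as OpenCV has them; the pictures are not rectified), "R" (3x3) and "t" (3): a world point X has camera coordinates R X + t. Camera axes: x right, y down, z forward; pixel columns grow to the right and rows downward; lengths in m; the calibration is good to about 2 mm. A picture is of the moment at which its call begins: read the wrist's pose just before it. camera_model takes no time and is no camera call; for the wrist camera it gives the pose at the moment of the call.
- close_job(): hands the job in; it is judged then, once.
Trained networks look in the newest picture that a camera, given by its name, has taken for a name from the list of things; names that differ only in an ending like _2 or _b are one class to them, and where a whole thing is asked for, a point or a joint stands for the part that bears it (a point fixed in the world has none). Each returns a list of dicts, best first, with "confidence" (0 to 1); they miss things now and then, are a little off and sometimes report something else, mostly with a low value. They report only what shows in the picture. A call takes as long as a camera call. They do not tell look-alikes from the thing itself.
- spot_in(target, camera): "at" ([column, row] in pixels, amid what is visible of it).
- masks_of(target, camera): "region" (400x640 bool, what is visible of it) and "at" ([column, row] in pixels, amid what is visible of it).
- pinpoint(target, camera): "at" ([column, row] in pixels: a listed point, or the origin of a listed thing).
The state is a dict: "time_s": time; "q": joint angles; "dq": joint speeds; "joint_efforts": joint torques, N m; "eef_pos": TCP position; "orientation": TCP orientation; "force": force on the tool from outside, world axes, zero at the start; "moment": the same for the moment, N m; "finger_gap": finger opening in m; "grasp_force": force on a finger pad.
Only numpy, scipy, OpenCV 4.12 (cv2) and the standard library are available. Lean on these libraries where they do the work, as an engineer would, in place of code of your own. Each camera call takes 0.05 s, during which the arm holds its last target. There are 200 camera calls.

TASK

First turn the dimmer lever of the lamp test base to the green mark. Then take the lamp with the blue dome, push it down into the bayonet socket against the spring, twist it clockwise (seen from above) about a quarter turn to the stop, and finish while still gripping it there, pushed in and turned: do not let go. Leave the orange lamp where it stands and the lever on the green mark.

Things in the scene. Friction and masses are not known exactly. Their poses are not given: they have to be found in the camera images.
- test_base: lamp test base, fixed: grey box 130 (x) x 240 (y) x 45 mm high, origin at the centre of its underside, x away from the robot at yaw 0, y to its left. On top at its right (-y) is the round bayonet socket, an aluminium collar 82 mm wide whose rim is 82 mm above the worktop; at its left (+y) the dimmer lever
- socket_mouth (a point): centre of the socket's mouth at the top of its dark steel lip, 81 mm above the worktop, at (0, -60) mm on the base, same axes. The lip is 8 mm thick, with a 34 mm round hole and two notches 12 mm wide, reaching 25 mm from the centre along +x and -x, for the lamp's pins. A brass spring plate waits 12 mm below the mouth
- plunger (a joint): how far the brass spring plate in the socket is pushed down, m: 0 at rest, 0.014 at the bottom; 3 N to start, about 9 N at the bottom. The lamp's foot bears on it. From 0.006 on, the lamp's pins are below the lip and the lamp can be twisted; then the lip keeps the pins down
- drive_ring (a joint): how far the brass plate is twisted by the lamp's pins, rad, clockwise seen from above positive: 0 at rest, hard stop at 1.40 (80 degrees). A spring turns it back: 0.05 N m at 0, 0.16 N m at the stop. The pins have about 0.1 rad of play in it, so the lamp may have to turn 1.5 rad
- dimmer_lever (a joint): lever angle, rad, clockwise seen from above positive, 0 to 1.57: at 0 its arm points 45 degrees to the left (+y) of the base's +x axis, at 1.57 45 degrees to the right. Green mark at 0.40, red at 1.55, thin white ones at 0, 0.785, 1.18. It stays where it is left (friction 0.06 N m)
- lever_pivot (a point): lever's vertical hinge axis, at (-30, 58) mm on the test base, at the height of the box's top (45 mm)
- lever_grip (a point): centre of the free part of the lever's upright black grip peg, 15 mm in diameter, from the flat arm (top 55 mm above the worktop) up to 95 mm above the worktop, 58 mm from the pivot; this point is 75 mm above the worktop
- green_mark (a point): centre of the green mark on the box's top, 76 mm from the pivot: the lever's arm points at it when set
- blue_lamp_grip (a point): lamp with blue dome and flange, loose, about 0.12 kg, upright on its foot; this point: centre of its black grip block, 55 mm above the foot; z up. Block 46 (x) x 26 (y) x 42 mm high, pinched across its 26 mm. Above it a low dome (21 mm wide, 9 high), below it a flange 43 mm wide, 29 to 34 mm above the foot
- blue_lamp_foot (a point): centre of the flat foot of the blue lamp's steel stem (30 mm diameter, chamfered); same axes as its grip. Two brass pins, 8 mm round, stand out to 22 mm from the stem's axis along +x and -x, in line with the long side of the grip block, their middle 6 mm above the foot. A half turn makes no difference
- orange_lamp_grip (a point): the same kind of lamp with orange dome and flange, to be left alone; centre of its grip block, 55 mm above its foot
Not all that is in view belongs to the job. Leave any purple or turquoise look-alike of the part that bears blue_lamp_grip alone.

How it is judged:
On the way, in this order (a step that is already met when the one before it is completed fails the run):
1. the dimmer lever is set to the green mark (value of joint dimmer_lever between 0.28 and 0.52 rad and horizontal distance between blue_lamp_foot and socket_mouth above 0.03 m), for 0.3 s.
2. the blue lamp is pushed down into the socket, pins in the notches (horizontal distance between blue_lamp_foot and socket_mouth below 0.006 m and z of blue_lamp_foot in the frame of socket_mouth below -0.0145 m and value of joint plunger above 0.003 m and value of joint drive_ring below 0.5 rad), for 0.02 s.
At the end, for the whole second after the job is handed in: Blue lamp within 5 mm of the socket axis, upright within 0.12 rad, foot 16.5 mm or more below the mouth, plate down 4.5 mm or more, ring turned over 1.2 rad, fingers gripping it with over 3 N; lever at 0.28 to 0.52 rad (green 0.40); orange lamp moved under 20 mm (value of joint drive_ring above 1.2 rad and value of joint plunger above 0.0045 m and horizontal distance between blue_lamp_foot and socket_mouth below 0.005 m and z of blue_lamp_foot in the frame of socket_mouth below -0.0165 m and angle between blue_lamp_grip's own z axis and vertical below 0.12 rad and contact force between the fingers and blue_lamp above 3 N and value of joint dimmer_lever between 0.28 and 0.52 rad and distance of orange_lamp_grip from where it was at the start of the episode below 0.02 m); the arm keeps its last pose, push and grip.
It fails at once if the orange lamp is knocked or carried away (distance of orange_lamp_grip from where it was at the start of the episode above 0.03 m).
It also fails if it takes over 66 s, if anything falls off the work surface, if the arm or the gripper's body presses on something with over 40 N, if the wrist force passes 120 N, or if a joint passes its speed limit or range.

## Working session

There is one attempt and no reset: what is moved stays moved. The work goes in short steps, Python scripts to look and compute and a tool call to move; the robot and the scene stay as the last step left them, time stands still between calls to the robot, and variables do not carry over. Pictures are saved under pics/ and viewed, at most 10 in all, crops included, and the job is handed in when it is done.

Besides the shell and the picture viewer there is one more tool, called after "Emit:" as a command line: name --argument value ..., lists and objects as JSON in quotes. drive_tool: Moves the arm, as the interface text tells. Its arguments: {"type":"object","properties":{"series":{"type":"array"},"force":{"type":"number"}},"required":["series"]}

```bash
mkdir -p pics; cat > h.py <<'E'
from station import *
import numpy as np, cv2
from scipy.spatial.transform import Rotation as Rn
def ray(cam,uv,m=None):
    m=m or camera_model(cam); K=np.array(m["K"]);D=np.array(m["D"]);R=np.array(m["R"]);t=np.array(m["t"])
    p=cv2.undistortPoints(np.array([[uv]],float),K,D)[0,0]
    return -R.T@t, R.T@np.array([p[0],p[1],1.])
def onz(cam,uv,z,m=None):
    c,d=ray(cam,uv,m); return c+d*(z-c[2])/d[2]
def tri(rs):
    A=np.zeros((3,3));b=np.zeros(3)
    for c,d in rs:
        d=d/np.linalg.norm(d);P=np.eye(3)-np.outer(d,d);A+=P;b+=P@c
    return np.linalg.solve(A,b)
def proj(cam,X,m=None):
    m=m or camera_model(cam);R=np.array(m["R"])
    return cv2.projectPoints(np.array([X],float),cv2.Rodrigues(R)[0],np.array(m["t"],float),np.array(m["K"]),np.array(m["D"]))[0][0,0]
E
python3 - <<'E'
from h import *
np.set_printoptions(precision=3,suppress=True)
Z=dict(socket_mouth=.081,lever_pivot=.045,lever_grip=.075,green_mark=.045,blue_lamp_grip=.055,orange_lamp_grip=.055)
im=[]
for c in("scene","side"):
    i=get_image(c);cv2.imwrite(f"pics/{c}0.png",i[:,:,::-1])
    for n in Z:
        for r in pinpoint(n,c)[:4]: print(c,n,np.round(r["at"]),round(r["confidence"],2),onz(c,r["at"],Z[n]))
s=sense();print(s["time_s"],s["eef_pos"],Rn.from_rotvec(s["orientation"]).as_matrix())
E
```

```text
scene socket_mouth [288. 178.] 0.85 [0.466 0.069 0.081]
scene socket_mouth [269. 161.] 0.17 [0.474 0.161 0.081]
scene lever_pivot [252. 172.] 0.95 [0.429 0.191 0.045]
scene lever_grip [270. 160.] 0.6 [0.482 0.168 0.075]
scene green_mark [260. 154.] 0.89 [0.496 0.233 0.045]
scene blue_lamp_grip [354. 213.] 0.77 [ 0.522 -0.138  0.055]
scene blue_lamp_grip [319. 238.] 0.73 [ 0.391 -0.133  0.055]
scene blue_lamp_grip [358. 252.] 0.71 [ 0.433 -0.232  0.055]
scene orange_lamp_grip [402. 290.] 0.93 [ 0.426 -0.382  0.055]
scene orange_lamp_grip [358. 251.] 0.63 [ 0.434 -0.232  0.055]
side socket_mouth [315. 252.] 0.57 [0.464 0.077 0.081]
side lever_pivot [325. 305.] 0.63 [0.424 0.182 0.045]
side lever_grip [294. 286.] 0.67 [0.486 0.173 0.075]
side green_mark [281. 314.] 0.9 [0.5   0.221 0.045]
side blue_lamp_grip [363. 205.] 0.74 [ 0.39  -0.133  0.055]
side blue_lamp_grip [354. 182.] 0.69 [ 0.423 -0.223  0.055]
side blue_lamp_grip [325. 306.] 0.42 [0.422 0.193 0.055]
side orange_lamp_grip [359. 154.] 0.67 [ 0.43  -0.362  0.055]
side orange_lamp_grip [295. 286.] 0.62 [0.488 0.155 0.055]
0.7 [0.625 0.    0.231] [[ 0.  1.  0.]
 [ 1. -0.  0.]
 [ 0.  0. -1.]]
```

View pics/scene0.png

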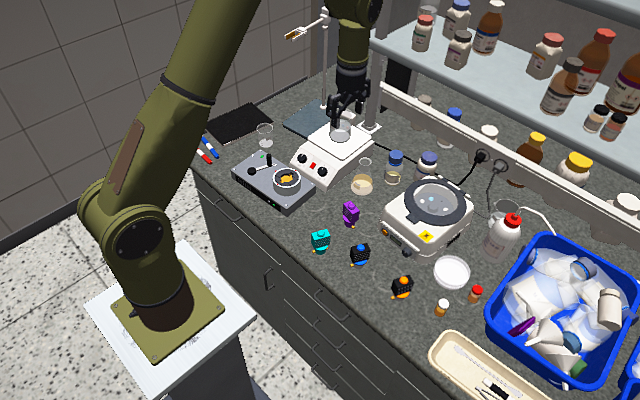

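View pics/side0.png

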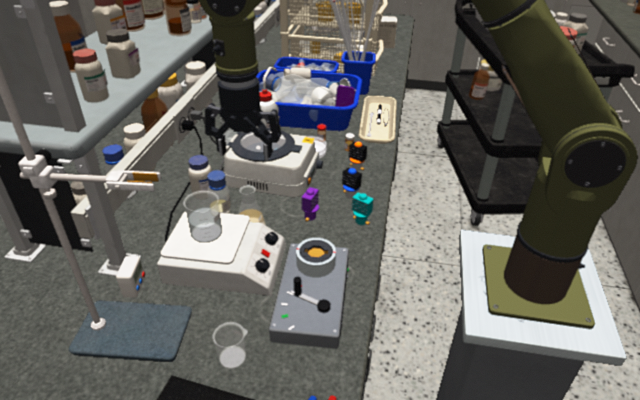

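Four similar lamps: turquoise at scene (319,238) and side (362,206); purple at (351,213) and (311,203); blue at (358,252) and (351,180); orange at (402,288) and (357,152). The blue dome is the one at (358,252), about (0.43, -0.23). The base has a yaw of about 4.6°, and the lever reads about 1.15 rad, so it must go counterclockwise. I'll check the lamp in a crop while the tool moves above the lever.

```bash
python3 - <<'E'
import cv2
a=cv2.imread("pics/scene0.png")[190:310,300:420];b=cv2.imread("pics/side0.png")[130:230,300:400]
import numpy as np
cv2.imwrite("pics/crop0.png",np.hstack([cv2.resize(a,(400,400),interpolation=2),cv2.resize(b,(400,400),interpolation=2)]))
E
```

```text
(no output)
```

View pics/crop0.png

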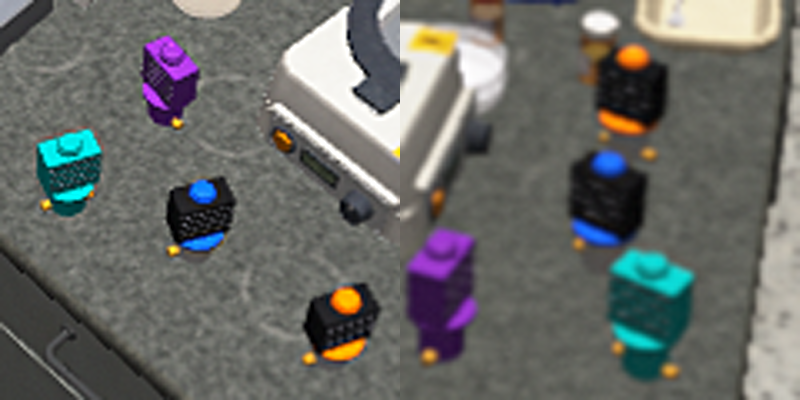

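Emit:
drive_tool --series '[[[0,0,0],[0.95,-0.8,0],45],[[0,0,0],[0.95,-0.8,0],45],[[0,0,0],[0.95,-0.8,0],45],[[0,0,0],[0.95,-0.8,0],45],[[0,0,0],[0.95,-0.8,0],45]]' --force 25

```text
time_s: 1.2
eef_pos: [0.5041, 0.1436, 0.2315]
orientation: [2.222, 2.221, 0.001]
force: [0.4, 0.7, -0.2]
finger_gap: 0.0448
grasp_force: 0.0
```

Emit:
drive_tool --series '[[[0,0,0],[0.5,-0.7,0],45],[[0,0,0],[0,0,0],45],[[0,0,0],[0,0,0],45]]'

```text
time_s: 1.5
eef_pos: [0.4842, 0.1577, 0.2316]
orientation: [2.22, 2.222, 0.001]
force: [0.0, -0.7, -0.7]
finger_gap: 0.0448
grasp_force: 0.0
```

```bash
python3 - <<'E'
from h import *
np.set_printoptions(precision=4,suppress=True)
Z=dict(socket_mouth=.081,lever_pivot=.045,lever_grip=.075,green_mark=.045)
m=camera_model("wrist");i=get_image("wrist");cv2.imwrite("pics/w1.png",i[:,:,::-1])
for n in Z:
    for r in pinpoint(n,"wrist")[:2]: print(n,np.round(r["at"]),round(r["confidence"],2),onz("wrist",r["at"],Z[n],m))
s=sense();print(s["time_s"],s["eef_pos"],s["finger_gap"],s["force"])
E
```

```text
socket_mouth [294. 274.] 0.85 [0.4628 0.072  0.081 ]
lever_pivot [251. 139.] 0.86 [0.4232 0.1912 0.045 ]
lever_pivot [311. 167.] 0.33 [0.4779 0.1656 0.045 ]
lever_grip [312. 167.] 0.59 [0.4798 0.172  0.075 ]
green_mark [327. 101.] 0.76 [0.4926 0.2249 0.045 ]
1.75 [0.4848 0.1566 0.2312] 0.04457644424496906 [-0.0138  0.0203  0.739 ]
```

View pics/w1.png

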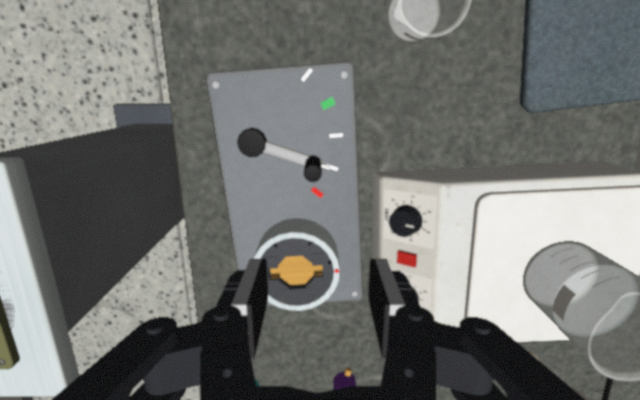

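The crop confirms the blue-domed lamp. In the wrist view the peg is at (312,167), the pivot at (252,142), the green mark at (328,103) and the socket at (294,273). Next I grip the peg.

Emit:
drive_tool --series '[[[0,0,0],[0.5,-0.15,1],45],[[0,0,0],[0,0,1],45],[[0,0,0],[0,0,1],45],[[0,0,0],[0,0,1],45],[[0,0,0],[0,0,1],45]]'

```text
time_s: 2.25
eef_pos: [0.4803, 0.172, 0.0801]
orientation: [2.222, 2.22, 0.001]
force: [0.7, -0.3, -0.1]
finger_gap: 0.0447
grasp_force: 0.0
```

Emit:
drive_tool --series '[[[0,0,0],[0,0,0.55],45],[[0,0,0],[0,0,0],20],[[0,0,0],[0,0,0],8],[[0,0,0],[0,0,0],8],[[0,0,0],[0,0,0],8]]' --force 25

```text
time_s: 2.75
eef_pos: [0.4799, 0.1724, 0.0653]
orientation: [2.222, 2.221, 0.001]
force: [0.8, -0.2, -6.6]
finger_gap: 0.0136
grasp_force: 24.7
```

Emit:
drive_tool --series '[[[0,0,0],[0.3,0.07,0],8],[[0,0,0],[0.3,0.03,0],8],[[0,0,0],[0.3,-0.02,0],8],[[0,0,0],[0.3,-0.08,0],8],[[0,0,0],[0.27,-0.11,0],8]]'

```text
time_s: 3.25
eef_pos: [0.4785, 0.2176, 0.0654]
orientation: [2.22, 2.22, 0.007]
force: [4.6, -2.9, -5.7]
finger_gap: 0.0141
grasp_force: 24.8
```

Emit:
drive_tool --series '[[[0,0,0],[0,0,0],8],[[0,0,0],[0,0,0],8]]'

```text
time_s: 3.45
eef_pos: [0.4778, 0.2196, 0.0654]
orientation: [-2.219, -2.223, -0.009]
force: [3.4, 1.5, -4.2]
finger_gap: 0.0143
grasp_force: 24.9
```

Emit:
drive_tool --series '[[[0,0,0],[0,0,0],45],[[0,0,0],[0,0,0],45],[[0,0,0],[0,0,-1],45],[[0,0,0],[0,0,-1],45],[[0,0,0],[-0.5,0,-1],45]]'

```text
time_s: 3.95
eef_pos: [0.4753, 0.2034, 0.1558]
orientation: [-2.217, -2.224, -0.001]
force: [-0.0, 0.4, -0.0]
finger_gap: 0.0453
grasp_force: 0.0
```

Emit:
drive_tool --series '[[[0,0,0],[-0.7,0,-1],60],[[0,0,0],[-0.8,0,-1],60],[[0,0,0],[0,0,-0.5],70],[[0,0,0],[0,0,0],70],[[0,0,0],[0,0,0],70]]'

```text
time_s: 4.45
eef_pos: [0.4755, 0.1566, 0.2296]
orientation: [-2.221, -2.221, 0.001]
force: [0.4, 0.1, -0.8]
finger_gap: 0.07
grasp_force: 0.0
```

```bash
python3 - <<'E'
from h import *
np.set_printoptions(precision=4,suppress=True)
Z=dict(socket_mouth=.081,lever_pivot=.045,lever_grip=.075,green_mark=.045)
m=camera_model("wrist");i=get_image("wrist");cv2.imwrite("pics/w2.png",i[:,:,::-1])
for n in Z:
    for r in pinpoint(n,"wrist")[:2]: print(n,np.round(r["at"]),round(r["confidence"],2),onz("wrist",r["at"],Z[n],m))
s=sense();print(s["time_s"],s["eef_pos"],s["finger_gap"],s["force"])
cv2.imwrite("pics/w2c.png",cv2.resize(i[0:400,150:400,::-1],None,fx=1.5,fy=1.5,interpolation=2))
E
```

```text
socket_mouth [308. 273.] 0.91 [0.4664 0.0732 0.081 ]
lever_pivot [262. 141.] 0.83 [0.4248 0.1889 0.045 ]
lever_grip [322. 115.] 0.95 [0.4787 0.2146 0.075 ]
green_mark [339. 102.] 0.75 [0.4945 0.2231 0.045 ]
4.7 [0.4755 0.1569 0.2288] 0.0700039718034329 [-0.5313 -0.1279 -0.3643]
```

View pics/w2c.png

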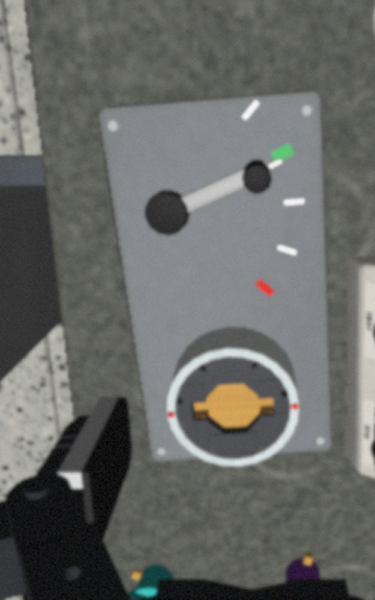

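The wrist crop shows the arm pointing just beside the green mark: the arm tip is at crop (275,164) and green at (283,152). I'll compute the angle precisely, including height parallax.

```bash
python3 - <<'E'
from h import *
m=camera_model("wrist");f=lambda x,y,z:onz("wrist",(150+x/1.5,y/1.5),z,m)[:2]
p=np.array([.4248,.1889])
p2=f(167,212,.055)
print(p2)
for n,a in dict(grip95=f(257,173,.095),grip75=(.4787,.2146),tip=f(275,164,.055),green=f(283,152,.045),w785=f(294,202,.045),w118=f(287,250,.045),w0=f(250,110,.045),red=f(265,288,.045),notchL=f(171,414,.082),notchR=f(295,407,.082)).items():
    for q in(p,p2): d=np.array(a)-q;print(n,np.round(a,4),round(np.degrees(np.arctan2(d[1],d[0])),1),round(np.hypot(*d),4),end=" | ")
    print()
E
```

```text
[0.42536119 0.19013948]
grip95 [0.478  0.2159] 26.9 0.0596 | grip95 [0.478  0.2159] 26.1 0.0586 | 
grip75 [0.4787 0.2146] 25.5 0.0597 | grip75 [0.4787 0.2146] 24.6 0.0587 | 
tip [0.4886 0.2177] 24.3 0.07 | tip [0.4886 0.2177] 23.6 0.069 | 
green [0.4936 0.2239] 27.0 0.0771 | green [0.4936 0.2239] 26.3 0.0761 | 
w785 [0.5008 0.1949] 4.5 0.0762 | w785 [0.5008 0.1949] 3.6 0.0756 | 
w118 [0.4973 0.1653] -18.0 0.0762 | w118 [0.4973 0.1653] -19.1 0.0761 | 
w0 [0.4742 0.247 ] 49.7 0.0762 | w0 [0.4742 0.247 ] 49.4 0.0749 | 
red [0.4838 0.1406] -39.3 0.0763 | red [0.4838 0.1406] -40.3 0.0766 | 
notchL [0.4263 0.0711] -89.3 0.1178 | notchL [0.4263 0.0711] -89.6 0.119 | 
notchR [0.5019 0.0762] -55.6 0.1366 | notchR [0.5019 0.0762] -56.1 0.1373 |
```

Lever is at about 0.41–0.43 rad, which is on the mark. Socket at about (0.464, 0.0735), base yaw about 4.2°. On to the blue lamp.

Emit:
drive_tool --series '[[[0,0,0],[-1,-0.1,0],75],[[0,0,0],[-1,-0.1,0],75],[[0,0,0],[-1,-0.1,0],75],[[0,0,0],[-1,-0.1,0],75],[[0,0,0],[-1,-0.1,0],75]]'

```text
time_s: 5.2
eef_pos: [0.4608, 0.0057, 0.2293]
orientation: [-2.22, -2.222, 0.001]
force: [0.1, -1.0, -0.2]
finger_gap: 0.0752
grasp_force: 0.0
```

Emit:
drive_tool --series '[[[0,0,0],[-1,-0.1,0],75],[[0,0,0],[-1,-0.1,0],75],[[0,0,0],[-1,-0.1,0],75],[[0,0,0],[-1,-0.1,0],75],[[0,0,0],[-1,-0.1,0],75]]'

```text
time_s: 5.7
eef_pos: [0.4458, -0.1443, 0.2293]
orientation: [-2.22, -2.221, 0.001]
force: [1.0, -0.7, 0.3]
finger_gap: 0.075
grasp_force: 0.0
```

Emit:
drive_tool --series '[[[0,0,0],[-1,-0.1,0],75],[[0,0,0],[-1,-0.1,0],75],[[0,0,0],[-1,-0.1,0],75],[[0,0,0],[0,0,0],75],[[0,0,0],[0,0,0],75]]'

```text
time_s: 6.2
eef_pos: [0.4369, -0.2335, 0.2292]
orientation: [-2.222, -2.219, 0.0]
force: [-0.4, 1.9, 0.2]
finger_gap: 0.0752
grasp_force: 0.0
```

```bash
python3 - <<'E'
from h import *
np.set_printoptions(precision=4,suppress=True)
m=camera_model("wrist");i=get_image("wrist");cv2.imwrite("pics/w3.png",i[:,:,::-1])
for n,z in dict(blue_lamp_grip=.055,blue_lamp_foot=0.,orange_lamp_grip=.055).items():
    for r in pinpoint(n,"wrist")[:3]: print(n,np.round(r["at"]),round(r["confidence"],2),onz("wrist",r["at"],z,m))
s=sense();print(s["time_s"],s["eef_pos"],s["orientation"],s["finger_gap"],s["q"])
E
```

```text
blue_lamp_grip [416.  54.] 0.78 [ 0.5173 -0.1288  0.055 ]
blue_lamp_grip [265.  62.] 0.69 [ 0.393  -0.1349  0.055 ]
blue_lamp_foot [274.  66.] 0.95 [ 0.3944 -0.1348  0.    ]
blue_lamp_foot [406.  60.] 0.75 [ 0.5223 -0.1294  0.    ]
orange_lamp_grip [315. 310.] 0.74 [ 0.4336 -0.3745  0.055 ]
6.4 [ 0.4375 -0.2319  0.2297] [-2.2181 -2.2238 -0.0007] 0.07490856510439914 [ 0.5471  0.5285 -0.235   1.9491  0.1856  0.6849  0.2013]
```

View pics/w3.png

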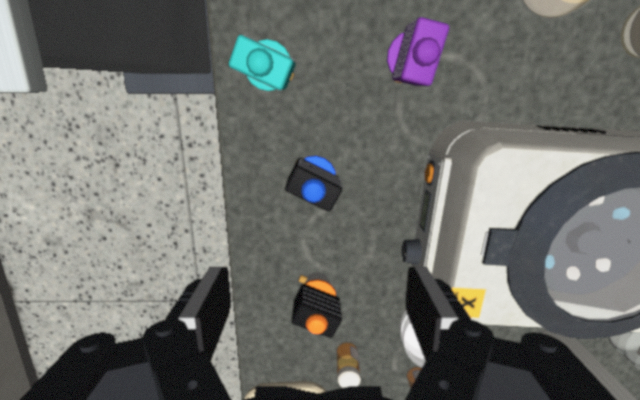

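The wrist view shows the blue-domed lamp at (314,190), orange at (317,322), turquoise at (260,62) and purple at (427,50). A close crop will give its yaw.

```bash
python3 - <<'E'
from h import *
i=cv2.imread("pics/w3.png")[140:230,270:360]
cv2.imwrite("pics/w3c.png",cv2.resize(i,(540,540),interpolation=2))
m=camera_model("wrist");print(onz("wrist",(314,190),.083,m),-np.array(m["R"]).T@np.array(m["t"]))
E
```

```text
[ 0.43449394 -0.23514071  0.083     ] [ 0.4373846  -0.15089075  0.37288697]
```

View pics/w3c.png

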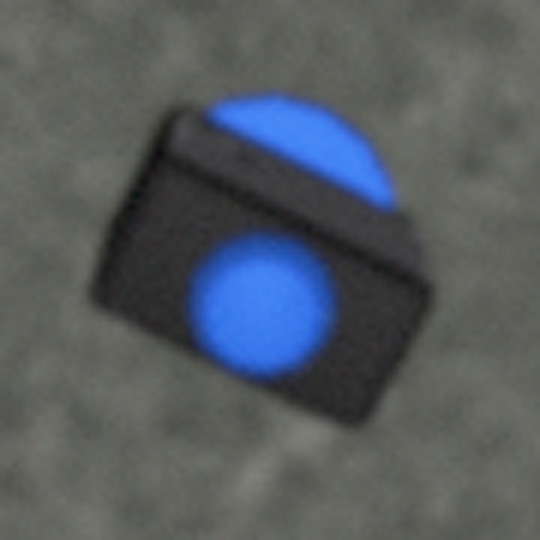

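```bash
python3 - <<'E'
from h import *
m=camera_model("wrist")
P=np.array([onz("wrist",(270+x/6,140+y/6),.076,m)[:2] for x,y in((160,155),(432,290),(362,428),(92,298))])
print(P.round(4),P.mean(0).round(4))
for k in range(4):
    d=P[(k+1)%4]-P[k];print(np.degrees(np.arctan2(d[1],d[0])).round(1),np.hypot(*d).round(4))
E
```

```text
[[ 0.4197 -0.216 ]
 [ 0.4586 -0.2356]
 [ 0.4488 -0.2567]
 [ 0.4096 -0.237 ]] [ 0.4342 -0.2363]
-26.8 0.0435
-114.8 0.0233
153.3 0.0439
64.3 0.0233
```

Lamp at (0.434, -0.2355), long side at -26.5°. Tool y must go to 63.5°, so I turn -63.5° about tool z.

Emit:
drive_tool --series '[[[0,0,0],[-0.12,-0.12,0.4],75],[[0,0,-1],[0,0,0.4],75],[[0,0,-1],[0,0,0.4],75],[[0,0,-1],[0,0,0.4],75],[[0,0,-1],[0,0,0.4],75]]'

```text
time_s: 6.9
eef_pos: [0.4341, -0.2359, 0.1695]
orientation: [1.703, 2.64, 0.001]
force: [-0.3, 0.2, 0.4]
finger_gap: 0.0746
grasp_force: 0.0
```

Emit:
drive_tool --series '[[[0,0,-1],[0,0,0.4],75],[[0,0,-1],[0,0,0.4],75],[[0,0,-1],[0,0,0.4],75],[[0,0,-1],[0,0,0.4],75],[[0,0,-1],[0,0,0.4],75]]'

```text
time_s: 7.4
eef_pos: [0.4341, -0.236, 0.1094]
orientation: [0.962, 2.99, 0.001]
force: [-0.3, -0.2, 0.5]
finger_gap: 0.0752
grasp_force: 0.0
```

Emit:
drive_tool --series '[[[0,0,-1],[0,0,0],75],[[0,0,-0.58],[0,0,0],75],[[0,0,0],[0,0,0],75]]'

```text
time_s: 7.7
eef_pos: [0.434, -0.2361, 0.1097]
orientation: [0.718, 3.058, 0.001]
force: [0.3, 0.5, -0.3]
finger_gap: 0.0749
grasp_force: 0.0
```

```bash
python3 - <<'E'
from h import *
s=sense();R=Rn.from_rotvec(s["orientation"]).as_matrix();print(s["eef_pos"],R.round(3),np.degrees(np.arctan2(R[1,1],R[0,1])),s["q"])
d=np.array([.434,-.2355,.040])-s["eef_pos"];print("shift units",(R.T@d/.03).round(2))
E
```

```text
[ 0.43399622 -0.23606163  0.10973181] [[-0.896  0.445  0.   ]
 [ 0.445  0.896  0.001]
 [ 0.     0.001 -1.   ]] 63.58013514317476 [ 0.65807772  0.75123222 -0.41143535  2.05411634  0.65212045  0.46517722
  0.86021467]
shift units [0.01 0.02 2.32]
```

Emit:
drive_tool --series '[[[0,0,0],[0,0,0.6],75],[[0,0,0],[0,0,0.6],75],[[0,0,0],[0,0,0.6],75],[[0,0,0],[0,0,0.5],75],[[0,0,0],[0,0,0],50]]' --force 60

```text
time_s: 8.2
eef_pos: [0.4331, -0.236, 0.0396]
orientation: [-0.719, -3.055, -0.0]
force: [-0.5, 0.5, 0.1]
finger_gap: 0.0623
grasp_force: 0.0
```

Emit:
drive_tool --series '[[[0,0,0],[0,0,0],35],[[0,0,0],[0,0,0],20],[[0,0,0],[0,0,0],20],[[0,0,0],[0,0,0],20],[[0,0,0],[0,0,0],20]]'

```text
time_s: 8.7
eef_pos: [0.4342, -0.2372, 0.0416]
orientation: [0.721, 3.056, -0.0]
force: [0.6, 0.5, 6.5]
finger_gap: 0.0252
grasp_force: 61.5
```

Emit:
drive_tool --series '[[[0,0,0],[0,0,0],20],[[0,0,0],[0,0,-0.5],20],[[0,0,0],[0,0,-1],20],[[0,0,0],[0,0,-1],20],[[0,0,0],[0,0,-1],20]]'

```text
time_s: 9.2
eef_pos: [0.433, -0.2369, 0.1469]
orientation: [-0.721, -3.057, -0.0]
force: [1.1, -0.6, -0.9]
finger_gap: 0.0252
grasp_force: 60.7
```

Emit:
drive_tool --series '[[[0,0,-1],[0,0,-0.2],20],[[0,0,-1],[0,0,-0.2],20],[[0,0,-1],[0,0,-0.2],20],[[0,0,-1],[0,0,-0.2],20],[[0,0,-1],[0,0,-0.2],20]]'

```text
time_s: 9.7
eef_pos: [0.4331, -0.2372, 0.1761]
orientation: [0.102, -3.139, 0.0]
force: [0.5, 0.0, -0.6]
finger_gap: 0.0253
grasp_force: 60.7
```

Emit:
drive_tool --series '[[[0,0,-0.13],[0,0,0],20],[[0,0,0],[0,0,0],20]]'

```text
time_s: 9.9
eef_pos: [0.4333, -0.2371, 0.1756]
orientation: [0.113, -3.139, -0.0]
force: [0.5, 0.1, -0.6]
finger_gap: 0.0252
grasp_force: 60.7
```

```bash
cat > go.py <<'E'
from h import *
import sys
s=sense();R=Rn.from_rotvec(s["orientation"]).as_matrix();print(s["time_s"],s["eef_pos"],np.degrees(np.arctan2(R[1,1],R[0,1])),"zax",R[:,2].round(4),np.round(s["q"],2))
d=np.array([float(v) for v in sys.argv[1:4]])-s["eef_pos"];print("shift units",(R.T@d/.03).round(2))
E
python3 go.py .4642 .0735 .185
```

```text
9.9 [ 0.43326119 -0.23711893  0.17563519] 94.12350440470495 zax [-3.e-04  2.e-04 -1.e+00] [ 0.83  0.68 -0.69  2.    0.67  0.7   1.36]
shift units [-1.77 10.25 -0.31]
```

Emit:
drive_tool --series '[[[0,0,0],[-0.16,0.93,0],20],[[0,0,0],[-0.16,0.93,0],20],[[0,0,0],[-0.16,0.93,0],20],[[0,0,0],[-0.16,0.93,0],20],[[0,0,0],[-0.16,0.93,0],20]]'

```text
time_s: 10.4
eef_pos: [0.4469, -0.095, 0.1755]
orientation: [0.113, -3.139, 0.0]
force: [0.6, 0.0, -0.2]
finger_gap: 0.0254
grasp_force: 60.8
```

Emit:
drive_tool --series '[[[0,0,0],[-0.16,0.93,0],20],[[0,0,0],[-0.16,0.93,0],20],[[0,0,0],[-0.16,0.93,0],20],[[0,0,0],[-0.16,0.93,0],20],[[0,0,0],[-0.16,0.93,0],20]]'

```text
time_s: 10.9
eef_pos: [0.4605, 0.0459, 0.1755]
orientation: [0.114, -3.139, 0.001]
force: [0.8, 0.1, -0.6]
finger_gap: 0.0251
grasp_force: 60.8
```

Emit:
drive_tool --series '[[[0,0,0],[-0.16,0.93,0.6],20],[[0,0,0],[0,0,0.3],20],[[0,0,0],[0,0,0],20],[[0,0,0],[0,0,0],20]]'

```text
time_s: 11.3
eef_pos: [0.463, 0.0718, 0.1485]
orientation: [0.114, -3.138, 0.002]
force: [-0.5, 0.7, -0.6]
finger_gap: 0.025
grasp_force: 60.7
```

```bash
python3 go.py .4642 .0735 .13; python3 - <<'E'
from h import *
np.set_printoptions(precision=4,suppress=True)
ims=[];rf=[];rg=[]
for c in("scene","side"):
    i=get_image(c);m=camera_model(c)
    for n in("blue_lamp_foot","blue_lamp_grip","socket_mouth"):
        for r in pinpoint(n,c)[:2]: print(c,n,np.round(r["at"],1),round(r["confidence"],2))
    u=proj(c,[.464,.0735,.11]);print(u);x,y=np.clip(u.astype(int)-[35,35],0,None)
    ims.append(cv2.resize(i[y:y+70,x:x+70,::-1],(400,400),interpolation=2));print(c,"crop",x,y)
cv2.imwrite("pics/ins.png",np.hstack(ims))
E
```

```text
11.3 [0.46296754 0.07176655 0.14851782] 94.15671126250226 zax [-0.0013 -0.0016 -1.    ] [ 0.11  0.69 -0.58  2.09  0.7   0.56  0.66]
shift units [-0.05  0.06  0.62]
scene blue_lamp_foot [351.6 226.7] 0.83
scene blue_lamp_foot [316.4 250.1] 0.66
scene blue_lamp_grip [317.3 236. ] 0.8
scene blue_lamp_grip [284.4 156.3] 0.62
scene socket_mouth [290.2 179.1] 0.9
[285.9333 170.2397]
scene crop 250 135
side blue_lamp_foot [363.8 219.1] 0.67
side blue_lamp_foot [311.  219.8] 0.61
side blue_lamp_grip [316.8 220.6] 0.93
side blue_lamp_grip [360.9 203.5] 0.85
side socket_mouth [317.  253.8] 0.78
[315.576  239.9566]
side crop 280 204
```

View pics/ins.png

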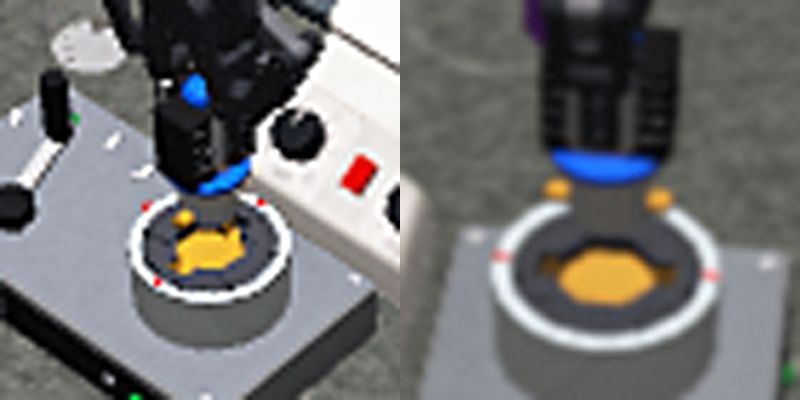

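The crops show both pins in line with the rim's red dots (side crop: pins at (157,190) and (260,200), dots at (100,256) and (312,275)). I'll fit both in the same cameras to get the offset.

```bash
python3 - <<'E'
from h import *
from scipy.optimize import least_squares as ls
S=lambda x,y:np.array([280+x/5.714,204+y/5.714]);C=lambda x,y:np.array([250+x/5.714,135+y/5.714])
ms={c:camera_model(c) for c in("side","scene")}
def fit(obs,z,r,zfree):
    def f(p):
        e=[]
        for c,sg,uv in obs:
            X=[p[0]+sg*r*np.cos(p[2]),p[1]+sg*r*np.sin(p[2]),z+(p[3] if zfree else 0)];e+=list(proj(c,X,ms[c])-uv)
        return e
    o=ls(f,[.464,.0735,.07,0][:4 if zfree else 3]);return o.x.round(4),np.round(o.fun,1)
# side: right of image = -x
print("pins",fit([("side",1,S(157,190)),("side",-1,S(260,200)),("scene",-1,C(185,217))],.114,.019,True))
print("dots",fit([("side",1,S(100,256)),("side",-1,S(312,275)),("scene",-1,C(157,282)),("scene",1,C(262,203))],.082,.038,False))
E
```

```text
pins (array([ 0.4633,  0.0707,  0.0709, -0.0008]), array([-0.6, -0.1,  0. , -0.2, -0.7,  0.6]))
dots (array([0.4636, 0.073 , 0.0687]), array([-0. , -0.5, -0.5, -0.4, -0.5,  0. , -0.6,  0. ]))
```

Lamp is 2.3 mm short in +y, and the yaw matches. I'll correct that and lower in steps.

Emit:
drive_tool --series '[[[0,0,0],[-0.01,0.08,0.3],20],[[0,0,0],[0,0,0.3],20],[[0,0,0],[0,0,0.2],20],[[0,0,0],[0,0,0.2],20],[[0,0,0],[0,0,0.1],20]]'

```text
time_s: 12.2
eef_pos: [0.4632, 0.0754, 0.115]
orientation: [0.117, -3.138, 0.0]
force: [0.1, 0.0, -0.6]
finger_gap: 0.0253
grasp_force: 60.7
```

Emit:
drive_tool --series '[[[0,0,0],[0,0,0.1],20],[[0,0,0],[0,0,0],20]]'

```text
time_s: 12.4
eef_pos: [0.4635, 0.0754, 0.1125]
orientation: [0.117, -3.139, 0.0]
force: [0.3, 0.4, -0.2]
finger_gap: 0.0253
grasp_force: 60.7
```

Emit:
drive_tool --series '[[[0,0,0],[0,-0.02,0.1],20],[[0,0,0],[0,-0.01,0.1],20],[[0,0,0],[0,0,0.1],20],[[0,0,0],[0,0,0.1],20],[[0,0,0],[0,0,0],20]]'

```text
time_s: 12.9
eef_pos: [0.464, 0.0751, 0.1008]
orientation: [-0.117, 3.139, 0.001]
force: [0.5, 2.2, 4.3]
finger_gap: 0.0251
grasp_force: 61.6
```

Emit:
drive_tool --series '[[[0,0,0],[0,0,0],20],[[0,0,0],[0,0,0],20]]'

```text
time_s: 13.1
eef_pos: [0.464, 0.075, 0.101]
orientation: [-0.117, 3.138, 0.001]
force: [0.4, 1.9, 4.5]
finger_gap: 0.0253
grasp_force: 61.6
```

Emit:
drive_tool --series '[[[0,0,0],[0,0.02,0.08],20],[[0,0,0],[0,0,0.08],20],[[0,0,0],[0,0,0],20],[[0,0,0],[0,0,0],20]]'

```text
time_s: 13.5
eef_pos: [0.464, 0.0751, 0.0965]
orientation: [-0.117, 3.138, -0.0]
force: [-0.6, 1.5, 9.0]
finger_gap: 0.025
grasp_force: 62.2
```

Emit:
drive_tool --series '[[[0,0,0],[0,0,-0.07],20],[[0,0,0.7],[-0.005,0,0],20],[[0,0,0.7],[-0.005,0,0],20],[[0,0,0.7],[-0.005,0,0],20],[[0,0,0.7],[-0.005,0,0],20]]'

```text
time_s: 14.0
eef_pos: [0.464, 0.074, 0.0983]
orientation: [-0.349, -3.122, 0.003]
force: [-1.6, -0.3, 5.9]
finger_gap: 0.0254
grasp_force: 61.7
```

```bash
python3 - <<'E'
from h import *
s=sense();R=Rn.from_rotvec(s["orientation"]).as_matrix();print(s["eef_pos"],np.degrees(np.arctan2(R[1,1],R[0,1])),s["force"],s["moment"],np.round(s["q"],2))
E
```

```text
[0.46400619 0.07397542 0.09827413] 77.25821794950993 [-1.55395212 -0.26867547  5.88669541] [0.02024596 0.21253756 0.01354535] [-0.02  0.75 -0.38  2.13  0.74  0.39  0.34]
```

Emit:
drive_tool --series '[[[0,0,0.8],[-0.005,0,0],20],[[0,0,0.8],[-0.005,0,0],20],[[0,0,0.8],[-0.005,0,0],20],[[0,0,0.8],[-0.005,0,0],20],[[0,0,0.8],[-0.005,0,0],20]]'

```text
time_s: 14.5
eef_pos: [0.4641, 0.0737, 0.0982]
orientation: [-0.99, -2.981, 0.004]
force: [-2.8, 0.2, 6.1]
finger_gap: 0.0252
grasp_force: 61.7
```

Emit:
drive_tool --series '[[[0,0,0.8],[-0.005,0,0],20],[[0,0,0.8],[-0.005,0,0],20],[[0,0,0.8],[-0.005,0,0],20],[[0,0,0.8],[-0.005,0,0],20],[[0,0,0],[0,0,0],20]]'

```text
time_s: 15.0
eef_pos: [0.4641, 0.0736, 0.0981]
orientation: [-1.47, -2.775, 0.004]
force: [-1.6, 0.4, 5.5]
finger_gap: 0.0254
grasp_force: 61.7
```

```bash
python3 - <<'E'
from h import *
s=sense();R=Rn.from_rotvec(s["orientation"]).as_matrix();print(s["eef_pos"],np.degrees(np.arctan2(R[1,1],R[0,1])),R[:,2].round(3),s["force"],s["moment"],np.round(s["q"],2))
E
```

```text
[0.46405802 0.07358849 0.09814221] 34.17430979808459 [-0.002 -0.002 -1.   ] [-1.64251009  0.42407829  5.48168318] [0.1869192  0.55190235 0.1348193 ] [-0.13  0.74 -0.2   2.13  0.46  0.31 -0.12]
```

Emit:
drive_tool --series '[[[0,0,0.8],[-0.005,0,0],20],[[0,0,0.8],[-0.005,0,0],20],[[0,0,0.8],[-0.005,0,0],20],[[0,0,0.8],[-0.005,0,0],20],[[0,0,0.7],[-0.005,0,0],20]]'

```text
time_s: 15.5
eef_pos: [0.464, 0.0734, 0.0981]
orientation: [-2.003, -2.418, 0.004]
force: [-2.2, 0.8, 6.6]
finger_gap: 0.0252
grasp_force: 61.7
```

Emit:
drive_tool --series '[[[0,0,0.4],[0,0,0],20],[[0,0,0.3],[0,0,0],20],[[0,0,0],[0,0,0],20],[[0,0,0],[0,0,0],20]]'

```text
time_s: 15.9
eef_pos: [0.464, 0.0734, 0.0981]
orientation: [-2.085, -2.348, 0.005]
force: [-2.7, 1.3, 5.9]
finger_gap: 0.0252
grasp_force: 61.7
```

```bash
python3 - <<'E'
from h import *
s=sense();R=Rn.from_rotvec(s["orientation"]).as_matrix();print(s["eef_pos"],np.degrees(np.arctan2(R[1,1],R[0,1])),R[:,2].round(3),s["force"],s["moment"],np.round(s["q"],2))
E
```

```text
[0.46395629 0.07342513 0.09809882] 6.783034446239792 [-0.003 -0.001 -1.   ] [-2.72050165  1.27567512  5.88205497] [0.38684385 0.57670668 0.39432136] [-0.19  0.74 -0.1   2.14  0.25  0.28 -0.39]
```

The z moment rose to 0.39 N m against a spring maximum of 0.16, so it's at the stop. One check picture.

```bash
python3 - <<'E'
from h import *
ims=[]
for c in("scene","side"):
    i=get_image(c);u=proj(c,[.464,.10,.10]).astype(int);x,y=u-50
    ims.append(cv2.resize(i[y:y+100,x:x+100,::-1],(400,400),interpolation=2))
    for n in("lever_grip","lever_pivot","green_mark","orange_lamp_grip"):
        r=pinpoint(n,c)
        if r: print(c,n,onz(c,r[0]["at"],dict(lever_grip=.075,orange_lamp_grip=.055).get(n,.045)).round(3))
cv2.imwrite("pics/end.png",np.hstack(ims));s=sense();print(s["time_s"],s["grasp_force"],s["force"])
E
```

```text
scene lever_grip [0.471 0.212 0.075]
scene lever_pivot [0.437 0.19  0.045]
scene green_mark [0.498 0.228 0.045]
scene orange_lamp_grip [ 0.436 -0.375  0.055]
side lever_grip [0.481 0.217 0.075]
side lever_pivot [0.427 0.187 0.045]
side green_mark [0.493 0.218 0.045]
side orange_lamp_grip [ 0.434 -0.376  0.055]
16.4 61.72070860862732 [-3.52485658  1.12632285  5.32199731]
```

View pics/end.png

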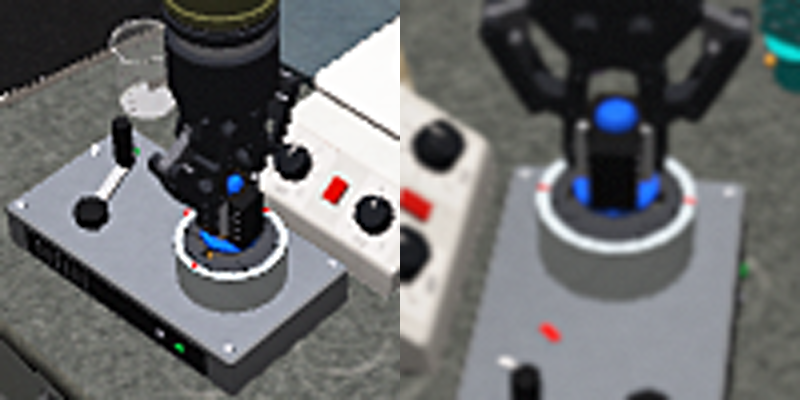

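The lamp is seated: the flange sits just above the rim, the block is turned a quarter and centred between the pads, the lever points at green, and the orange lamp hasn't moved.

```bash
python3 -c "
from station import *
print(close_job())"
```

```text
the job is handed in; nothing more can be done
None
```

I handed the job in at about 16.4 s, but no verdict came back: the lever measured about 0.4 rad (green mark), the blue lamp is pushed in, turned clockwise about 87° to the stop and still gripped at about 62 N, and the orange lamp stayed where it was.

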